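Put away the pile by the wash basin

ROBOT

A 6-joint arm with a two-finger parallel gripper is mounted at the origin on the work surface. World frame = base frame: x ahead of the robot, y to its left, z up, the work surface at z = 0. Lengths are in m, angles in rad, forces in N, time in s.
With the tool pointing down it reaches from about 0.375 to 0.975 m from the base axis. Payload 3.8 kg.
Tool frame: the origin (TCP) lies midway between the tips of the shut fingers; the grasp point (between the pads) lies 19 mm behind it; z points along the fingers, y is the line along which they close (so a half turn about z gives the same grasp; the last joint's range is limited). The gripper opens to 85 mm and grips with 20 to 120 N. Pads are 22 mm wide; open, the fingers measure 114 mm over their backs; the gripper's body (76 mm by 85 mm) begins 54 mm behind the grasp point. The pads swing forward as they close: fully open they stand 13 mm farther back than shut.
Start: joints at [-1.321, 0.264, 1.604, -0, 1.274, -0.037], TCP at [0.191, -0.647, 0.204] pointing down, gripper open.
Joint ranges: [-2.63, 2.63], [-0.94, 2.18], [0.31, 2.57], [-1.31, 4.45], [0, 2.66], [-2.55, 2.55]. Speed limits (rad/s): [2.57, 2.57, 3.14, 3.14, 3.14, 3.14].

INTERFACE

Orientations are given as a rotation vector (axis times angle).
In Python, from workcell import bot gives the robot as it stands.
- The arm moves only by the tool servo_tool, never from a script. Its argument "series" is a list of rows, each a list of 7 numbers: the shift along the world's x, y, z in units of 0.15 m (1.0 is 0.15 m), then the turn, a rotation vector about the world's x, y, z in units of 180 degrees (1.0 is 180 degrees), then the closure, from 0 (fully open) to 1 (shut). A call has 1 to 20 rows; each row is the pose to reach, as a shift and turn from the pose commanded when the call began, turning the shorter way round; what a row does not reach only later rows make up. A row lasts 1/10 s, in which the tool goes at most 50 mm and 8.59 degrees, less where a joint would pass 70% of its speed; a pose out of reach is approached as far as the arm can. A call with a number of a shift or a turn outside -1 to 1 is refused whole. A call with a gripper value outside its range is refused whole. The fingers move at their own pace and stop on an object; "newtons" is the grip in N (left out, the last holds). Time passes only in rows, so rows that repeat a pose let the fingers close. It gives the time, the measured TCP pose, the force, the opening and the grip force at its end, in the units of the state.
- bot.read_state(): the state, without advancing time (a new reading comes with each control period).
- bot.read_camera(name): name is "side" or "top"; returns the picture (420x560x3 uint8, red, green, blue); there is no depth.
- bot.camera_info(name): a dict with "vertical_fov" (degrees; the focal length in pixels is half the picture's height over the tangent of half this angle, whatever the lens; pixels are square), "cx", "cy" (the principal point, pixels), "dist" ([k1, k2, p1, p2, k3] as OpenCV has them; the pictures are not rectified), "R" (3x3) and "t" (3): a world point X has camera coordinates R X + t. Camera axes: x right, y down, z forward; pixel columns grow to the right and rows downward; lengths in m; the calibration is good to about 2 mm. A picture is of the moment at which its call begins. camera_info takes no time and is no camera call.
- bot.finish_job(): hands the job in; it is judged then, once.
Trained networks look in the newest picture that a camera, given by its name, has taken for a name from the list of things; names that differ only in an ending like _2 or _b are one class to them, and where a whole thing is asked for, a point or a joint stands for the part that bears it (a point fixed in the world has none). Each returns a list of dicts, best first, with "score" (0 to 1); they miss things now and then, are a little off and sometimes report something else, mostly with a low value. They report only what shows in the picture. A call takes as long as a camera call. They do not tell look-alikes from the thing itself.
- bot.recognise(target, camera): "box" ([left, top, right, bottom] as shares, 0 to 1, of the picture: columns of its width, rows of its height, round what is visible of it).
- bot.trace(target, camera): "mask" (420x560 bool, what is visible of it) and "box" ([left, top, right, bottom] as shares, 0 to 1, of the picture: columns of its width, rows of its height, round what is visible of it).
- bot.mark_of(target, camera): "at" ([row, column] as shares, 0 to 1, of the picture: columns of its width, rows of its height: a listed point, or the origin of a listed thing).
The state is a dict: "time": time; "q": joint angles; "joint_vel": joint speeds; "joint_torque": joint torques, N m; "tool_pos": TCP position; "tcp_rot": TCP orientation; "wrist_force": force on the tool from outside, world axes, zero at the start; "torque": the same for the moment, N m; "width": opening from 0.0 (shut) to 1.0 (fully open); "grip_force": force on a finger pad.
Only numpy, scipy, OpenCV 4.12 (cv2) and the standard library are available. Lean on these libraries where they do the work, as an engineer would, in place of code of your own. Each camera call takes 0.05 s, during which the arm holds its last target. There are 200 camera calls.

TASK

Take the pile beside the wash basin apart and put each thing in its place: the black nail clipper flat in the empty half of the grey turntable caddy, the blue-lidded tin on the brown cork mat, the white soap dish on the dark green mat, and the yellow soap on the ribs of the dish. The tin, the dish and the soap must each lie flat, centred and lined up lengthwise with what they lie on. Set the ceramic dish down gently, and do not disturb the glass cup, the steel jug or the red bottle.

Things in the scene. Friction and masses are not known exactly. Their poses are not given: they have to be found in the camera images.
- clipper: Black plastic nail clipper, a loose straight bar 58 (x, its length) x 13 (y) x 11 mm high (z), lying flat on top of the pile (on the soap). Origin: centre of its underside, z up.
- soap: Bar of yellow soap, loose, hard and dry, 74 (x) x 42 (y) x 24 mm high; at the start it lies on the tin, under the clipper. Origin: centre of its underside, z up. To put it down on the way, a patch of bare ledge straight ahead of the robot (centre x = 0.43 m, y = 0, clear for 60 mm around) is always free.
- tin: Closed flat tin with a blue lid and bare metal lower half (the lid does not come off), loose, 88 (x) x 54 (y) x 30 mm high; at the start it lies on the soap dish, under the soap. Origin: centre of its underside, z up.
- dish: White ceramic soap dish, loose, the bottom of the pile, on the bare ledge: a slab 116 (x) x 64 (y) mm, 20 mm high to the tops of the five ribs across it, on which things lie; no rim. Straight sides 17 mm high, to be gripped across y. Origin: centre of its underside, z up. The piled things' long axes are nearly parallel (0.1 rad from one to the next).
- green_mat: Dark green flat rubber mat, 140 (x) x 88 (y) x 4 mm thick, fixed on the ledge: the place of the soap dish. Origin: centre of its underside; its top is 4 mm above that.
- cork_mat: Brown cork mat, 112 (x) x 78 (y) x 4 mm thick, fixed on the ledge: the place of the tin. Origin: centre of its underside; its top is 4 mm above that.
- caddy_tray: Caddy's round grey turntable tray, 170 mm across; rim and a 3 mm dividing wall along y through the middle are 16 mm high, the floor 6 mm, above its underside, which is 10 mm above the ledge. Turns stiffly about z. The -x half holds two fixed jars (tops 50 mm above the underside); the +x half is empty (good spot: 40 mm along +x, lying along y). Origin: centre of underside, z up.
- glass: Clear glass cup, loose, 68 mm across at the rim, 95 mm high, standing at the far edge of the work area; to be left alone. Origin: centre of its underside.
- jug: Ribbed steel jug, loose, about 90 mm across, 130 mm high, with a handle reaching 75 mm from its axis along +x; to be left alone. Origin: centre of its underside.
- shampoo: Red plastic bottle with a white cap, loose, 54 mm across, 150 mm high; to be left alone. Origin: centre of its underside.
There are look-alikes about, which are no part of the job. Of the things shaped like the clipper, the black one is meant. Several things look just like the cork_mat: the one meant starts farthest to the robot's left.

How it is judged:
At the end, for the whole second after the job is handed in: Dish flat on the green mat, soap flat on the dish's ribs, tin flat on the cork mat, each within 13 mm of the centre and 0.22 rad of the long axis (either way round) of what it lies on; the clipper lies flat on the floor of the caddy's empty half; all at rest (horizontal distance between dish and green_mat below 0.013 m and angle between the x axis of dish and the x axis of green_mat, either way round below 0.22 rad and angle between each of dish, soap, tin's own z axis and vertical below 0.1 rad and z of dish in the frame of green_mat between 0 and 0.008 m and horizontal distance between soap and dish below 0.013 m and angle between the x axis of soap and the x axis of dish, either way round below 0.22 rad and z of soap in the frame of dish between 0.016 and 0.024 m and horizontal distance between tin and cork_mat below 0.013 m and angle between the x axis of tin and the x axis of cork_mat, either way round below 0.22 rad and z of tin in the frame of cork_mat between 0 and 0.008 m and x of clipper in the frame of caddy_tray above 0.006 m and horizontal distance between clipper and caddy_tray below 0.08 m and angle between clipper's own z axis and vertical below 0.15 rad and z of clipper in the frame of caddy_tray between 0.002 and 0.01 m and linear speed of each of dish, soap, tin, clipper below 0.02 m/s and angular speed of each of dish, soap, tin, clipper below 0.2 rad/s); the robot touches nothing.
It fails at once if the glass cup is knocked over or pushed more than 30 mm (distance of glass from where it was at the start of the episode above 0.03 m or angle between glass's own z axis and vertical above 0.35 rad).
It fails at once if the steel jug is knocked over or pushed more than 30 mm (distance of jug from where it was at the start of the episode above 0.03 m or angle between jug's own z axis and vertical above 0.35 rad).
It fails at once if the red bottle is knocked over or pushed more than 30 mm (distance of shampoo from where it was at the start of the episode above 0.03 m or angle between shampoo's own z axis and vertical above 0.35 rad).
It fails at once if the ceramic dish is dropped or banged onto the green mat (more than 60 N between them) (contact force between dish and green_mat above 60 N).
It fails at once if the ceramic dish is let fall (faster than 0.4 m/s, a drop of about 8 mm, with no finger on it) (linear speed of dish above 0.4 m/s and contact force between the fingers and dish below 0.1 N).
It also fails if it takes over 147 s, if anything falls off the work surface, if the arm or the gripper's body presses on something with over 40 N, if the wrist force passes 120 N, or if a joint passes its speed limit or range.

## Working session

There is one attempt and no reset: what is moved stays moved. The work goes in short steps, Python scripts to look and compute and a tool call to move; the robot and the scene stay as the last step left them, time stands still between calls to the robot, and variables do not carry over. Pictures are saved under pics/ and viewed, at most 14 in all, crops included, and the job is handed in when it is done.

Besides the shell and the picture viewer there is one more tool, called after "Request:" as name([rows], argument=value, ...), one row to a line, values as JSON. servo_tool: Moves the arm, as the interface text tells. Shifts and turns lie within -1 to 1; 1 stands for 0.15 m of shift or 180 degrees of turn. Its arguments: {"type":"object","properties":{"series":{"type":"array","items":{"type":"array","items":{"type":"number"}}},"newtons":{"type":"number"}},"required":["series"]}

```bash
ls; mkdir -p pics; python3 - <<'E'
from workcell import bot
import cv2
for n in("top","side"):
    im=bot.read_camera(n); cv2.imwrite(f"pics/{n}0.png",im[:,:,::-1])
    i=bot.camera_info(n); print(n,i)
s=bot.read_state();print(s)
E
```

```text
pics
top {'vertical_fov': 55.05897287406299, 'cx': 279.83802146691573, 'cy': 212.90296318667455, 'dist': array([-0.06634244,  0.        ,  0.        ,  0.        ,  0.        ]), 'R': array([[ 0.0237692 , -0.9996358 ,  0.01277842],
       [-0.9835875 , -0.02567062, -0.17859632],
       [ 0.1788593 , -0.0083236 , -0.98383945]]), 't': array([-0.01960532,  0.55630187,  1.07007619])}
side {'vertical_fov': 45.34286190999474, 'cx': 283.3474980357343, 'cy': 208.87594984015428, 'dist': array([0.05942676, 0.        , 0.        , 0.        , 0.        ]), 'R': array([[ 0.8721826 , -0.4889551 ,  0.01484647],
       [-0.36350947, -0.66812885, -0.64920313],
       [ 0.32735054,  0.56082684, -0.76047017]]), 't': array([-0.48449699,  0.25532524,  0.92492439])}
{'time': 0.1, 'q': array([-1.32092101e+00,  2.64708526e-01,  1.60524155e+00, -1.76704115e-05,
        1.27370489e+00, -3.68883099e-02]), 'joint_vel': array([ 5.21404168e-05, -1.17164958e-03, -3.02430815e-03, -2.19555494e-04,
        1.78656831e-04, -1.10420101e-03]), 'joint_torque': array([ 4.94190790e-04, -5.16705143e+01, -3.68588269e+01,  6.39502309e-05,
        6.28845170e-03, -3.94263634e-05]), 'tool_pos': array([ 0.190745  , -0.64673803,  0.20276367]), 'tcp_rot': array([-3.10732597e+00, -4.48620732e-01,  3.70471413e-04]), 'wrist_force': array([ 0.06182716, -0.00350063,  0.27039563]), 'torque': array([0.01770894, 0.07439298, 0.02478433]), 'grip_force': 0.0, 'width': 1.002280697982196}
```

View pics/top0.png

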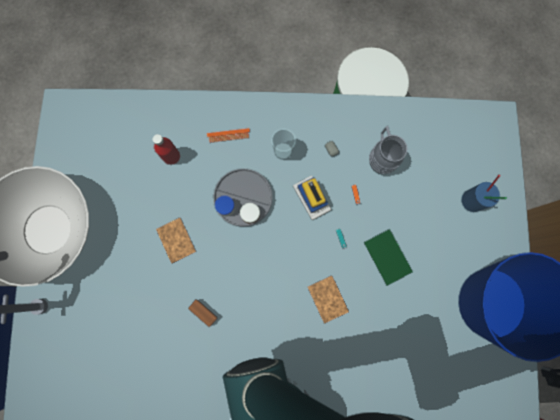

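View pics/side0.png

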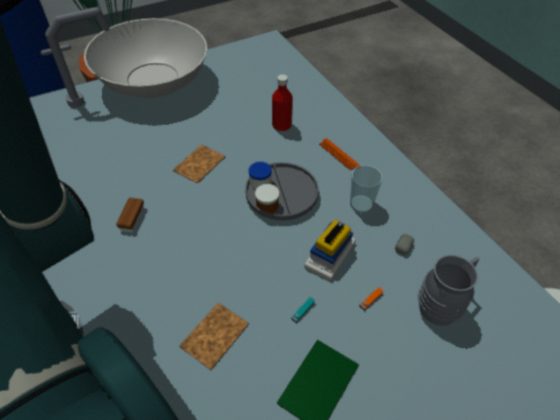

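The top view shows these:

- **Clipper-shaped things:** black at (313,193) on the pile, orange at (356,195), teal at (341,239). I choose black.
- **Cork mats:** (176,240) and (328,299). Image left is +y, so I choose (176,240).
- **Caddy:** (244,198), with the jars on its lower half.
- **Green mat:** (388,257).

Next I'll fit the poses and check them in a close crop.

```bash
cat > h.py <<'E'
from workcell import bot
import numpy as np, cv2
from scipy.optimize import minimize
SZ=dict(clipper=(.058,.013,.011),soap=(.074,.042,.024),tin=(.088,.054,.030),dish=(.116,.064,.020),green_mat=(.140,.088,.004),cork_mat=(.112,.078,.004))
def cam(n):
    i=bot.camera_info(n); f=210/np.tan(np.radians(i["vertical_fov"]/2))
    return np.array([[f,0,i["cx"]],[0,f,i["cy"]],[0,0,1.]]),i["dist"],i["R"],i["t"]
def proj(n,X):
    K,d,R,t=cam(n); return cv2.projectPoints(np.asarray(X,float).reshape(-1,3),cv2.Rodrigues(R)[0],t,K,d)[0][:,0]
def unproj(n,uv,z):
    K,d,R,t=cam(n); p=cv2.undistortPoints(np.array(uv,float).reshape(-1,1,2),K,d)[:,0]
    r=np.c_[p,np.ones(len(p))]@R; c=-R.T@t
    return c+r*((z-c[2])/r[:,2])[:,None]
def box(name,x,y,a,z):
    l,w,h=SZ[name]; c,s=np.cos(a),np.sin(a)
    return [(x+c*i*l/2-s*j*w/2,y+s*i*l/2+c*j*w/2,z+k*h) for i in(-1,1) for j in(-1,1) for k in(0,1)]
S=8
def sil(n,name,p,z):
    h=cv2.convexHull(proj(n,box(name,*p,z)).astype(np.float32))[:,0]
    m=np.zeros((840,1120),np.uint8); cv2.fillPoly(m,[np.round((h*2+.5)*16).astype(np.int32)],1,shift=4); return m>0
def get(name,n,near=None):
    best=None
    for r in bot.trace(name,n):
        ys,xs=np.nonzero(r["mask"])
        if len(xs)==0: continue
        d=0 if near is None else np.hypot(*(np.array([xs.mean(),ys.mean()])-near))
        if best is None or d<best[0]: best=(d,r["mask"],r["score"])
    return best
def fit(name,masks,z,p0,ign={}):
    up=lambda m:cv2.resize(m.astype(np.uint8),(1120,840),interpolation=cv2.INTER_NEAREST)>0
    M={n:up(m) for n,m in masks.items()}
    I={n:up(cv2.dilate(np.any(ign[n],axis=0).astype(np.uint8),np.ones((3,3)))) if ign.get(n) else np.zeros((840,1120),bool) for n in masks}
    def cost(q):
        c=0
        for n in M:
            s=sil(n,name,(q[0]/100,q[1]/100,q[2]/10),z); k=~I[n]
            c+=1-(s&M[n]&k).sum()/max(1,((s|M[n])&k).sum())
        return c
    best=None
    for a in p0[2]:
        r=minimize(cost,[p0[0]*100,p0[1]*100,a*10],method="Nelder-Mead",options=dict(initial_simplex=np.array([[p0[0]*100,p0[1]*100,a*10]]*4)+np.array([[0,0,0],[1.5,0,0],[0,1.5,0],[0,0,3]]),maxiter=150))
        if best is None or r.fun<best.fun: best=r
    x=best.x; return np.array([x[0]/100,x[1]/100,x[2]/10]),best.fun/len(M)
E
cat > look.py <<'E'
from h import *
import pickle
bot.read_camera("top"); bot.read_camera("side")
near=dict(clipper=(313,193),soap=(313,193),tin=(313,195),dish=(313,198),green_mat=(388,257),cork_mat=(176,240),caddy_tray=(244,198))
zt=dict(clipper=.074,soap=.050,tin=.020,dish=0,green_mat=0,cork_mat=0)
m={"top":{},"side":{}}
for k,uv in near.items():
    w=unproj("top",[uv],.03); 
    for n in m:
        g=get(k,n,proj(n,w)[0]); 
        if g: m[n][k]=g[1]; print(k,n,"d%.1f s%.2f px%d"%(g[0],g[2],g[1].sum()))
pickle.dump(m,open("m.pkl","wb"))
up=["clipper","soap","tin"]
A=np.linspace(-1.5,1.5,7)
for k in zt:
    occ=up[:up.index(k)] if k in up else (up if k=="dish" else [])
    p0=unproj("top",[near[k]],zt[k]+.01)[0]
    for ns in (["top","side"],["top"],["side"]):
        mm={n:m[n][k] for n in ns if k in m[n]}
        if mm:
            p,c=fit(k,mm,zt[k],(p0[0],p0[1],A),{n:[m[n][o] for o in occ if o in m[n]] for n in mm}); print(k,ns,p.round(4),round(c,3))
for n in m: print(n,"caddy origin",[ (r["at"],round(r["score"],2)) for r in bot.mark_of("caddy_tray",n)][:2])
for k in ("glass","jug","shampoo"): 
    r=bot.mark_of(k,"top"); print(k,[unproj("top",[(q["at"][1]*560,q["at"][0]*420)],0)[0].round(3) for q in r[:1]])
E
python3 look.py
python3 - <<'E'
import cv2
im=cv2.imread('pics/top0.png')[150:250,195:345]
cv2.imwrite('pics/c0.png',cv2.resize(im,None,fx=5,fy=5,interpolation=cv2.INTER_CUBIC))
E
```

```text
clipper top d52.2 s0.52 px113
clipper side d13.9 s0.75 px180
soap top d1.9 s0.72 px323
soap side d6.7 s0.87 px500
tin top d6.4 s0.72 px156
tin side d6.3 s0.60 px543
dish top d7.0 s0.84 px267
green_mat top d0.4 s0.89 px1454
green_mat side d10.2 s0.79 px3807
cork_mat top d0.6 s0.84 px1051
cork_mat side d6.6 s0.89 px1007
caddy_tray top d2.5 s0.71 px2749
caddy_tray side d1.6 s0.89 px3502
clipper ['top', 'side'] [ 0.6148 -0.0985  0.4562] 0.575
clipper ['top'] [ 0.6079 -0.0945 -1.5   ] 1.0
clipper ['side'] [ 0.6148 -0.0985  0.4562] 0.15Traceback (most recent call last):
  File "look.py", line 21, in <module>
    p,c=fit(k,mm,zt[k],(p0[0],p0[1],A),{n:[m[n][o] for o in occ if o in m[n]] for n in mm}); print(k,ns,p.round(4),round(c,3))
        ~~~^^^^^^^^^^^^^^^^^^^^^^^^^^^^^^^^^^^^^^^^^^^^^^^^^^^^^^^^^^^^^^^^^^^^^^^^^^^^^^^^
  File "h.py", line 41, in fit
    r=minimize(cost,[p0[0]*100,p0[1]*100,a*10],method="Nelder-Mead",options=dict(initial_simplex=np.array([[p0[0]*100,p0[1]*100,a*10]]*4)+np.array([[0,0,0],[1.5,0,0],[0,1.5,0],[0,0,3]]),maxiter=150))
    res = _minimize_neldermead(fun, x0, args, callback, bounds=bounds,
                               **options)
    fxr = func(xr)
    fx = function(np.copy(x), *(wrapper_args + args))
  File "h.py", line 36, in cost
    s=sil(n,name,(q[0]/100,q[1]/100,q[2]/10),z); k=~I[n]
  File "h.py", line 19, in sil
    h=cv2.convexHull(proj(n,box(name,*p,z)).astype(np.float32))[:,0]
                     ~~~~^^^^^^^^^^^^^^^^^^
  File "h.py", line 9, in proj
    K,d,R,t=cam(n); return cv2.projectPoints(np.asarray(X,float).reshape(-1,3),cv2.Rodrigues(R)[0],t,K,d)[0][:,0]
            ~~~^^^
  File "h.py", line 6, in cam
    i=bot.camera_info(n); f=210/np.tan(np.radians(i["vertical_fov"]/2))
ValueError: time passes only in moves, steps and waits
```

View pics/c0.png

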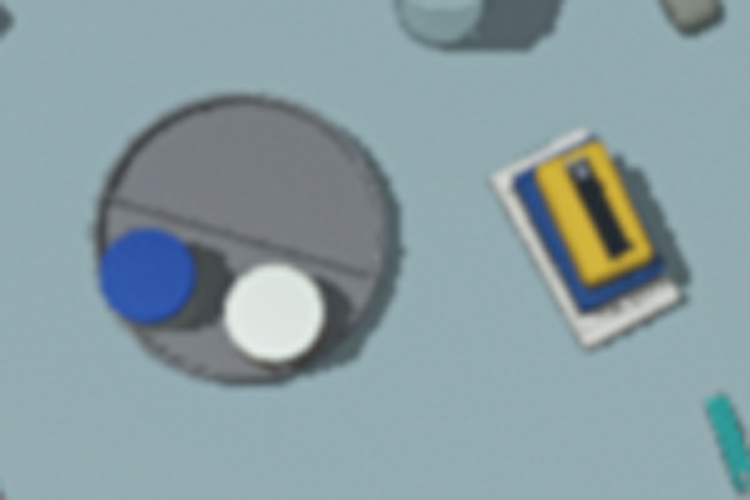

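The crop confirms the black clipper on the yellow soap at about (314,192) in the top view. The caddy divider runs from (216,190) to (269,205), and the empty half is above it. I'll cache the calibration and use a colour mask for the clipper.

```bash
python3 - <<'E'
from workcell import bot
import pickle; pickle.dump({n:bot.camera_info(n) for n in("top","side")},open("cam.pkl","wb"))
s=open("h.py").read().replace('i=bot.camera_info(n);','i=CAM[n];').replace('def cam','import pickle; CAM=pickle.load(open("cam.pkl","rb"))\ndef cam',1)
open("h.py","w").write(s)
E
cat > fit0.py <<'E'
from h import *
m=pickle.load(open("m.pkl","rb"))
im=cv2.imread("pics/top0.png"); v=im.max(axis=2)
c=np.zeros(v.shape,bool); hull=cv2.fillConvexPoly(np.zeros(v.shape,np.uint8),cv2.convexHull(np.argwhere(m["top"]["soap"])[:,::-1].astype(np.int32)),1)>0
c=hull&(v<90); m["top"]["clipper"]=c; print("clip px",c.sum())
m["top"]["soap"]|=hull&~c
near=dict(clipper=(313,193),soap=(313,193),tin=(313,195),dish=(313,198),green_mat=(388,257),cork_mat=(176,240))
zt=dict(clipper=.074,soap=.050,tin=.020,dish=0,green_mat=0,cork_mat=0)
up=["clipper","soap","tin"]
for k in zt:
    occ=up[:up.index(k)] if k in up else (up if k=="dish" else [])
    p0=unproj("top",[near[k]],zt[k]+.01)[0]
    for ns in (["top","side"],["top"],["side"]):
        mm={n:m[n][k] for n in ns if k in m[n]}
        if len(mm)==len(ns):
            p,c=fit(k,mm,zt[k],(p0[0],p0[1],np.linspace(-1.5,1.2,5)),{n:[m[n][o] for o in occ if o in m[n]] for n in mm}); print(k,ns,p.round(4),round(c,3),flush=True)
d=unproj("top",[(216,190),(269,205)],.026); print("div",d)
e=cv2.fitEllipse(cv2.convexHull(np.argwhere(m["top"]["caddy_tray"])[:,::-1].astype(np.float32))); print("caddy",e,unproj("top",[e[0]],.026))
E
python3 fit0.py
python3 - <<'E'
import sys; sys.path.insert(0,'.')
from h import *
bot.read_camera("top")
for k in ("glass","jug","shampoo","caddy_tray"): 
    print(k,[(unproj("top",[(q["at"][1]*560,q["at"][0]*420)],0)[0].round(3),round(q["score"],2)) for q in bot.mark_of(k,"top")[:2]])
E
```

```text
clip px 72
clipper ['top', 'side'] [ 0.6151 -0.0983 -2.7196] 0.288
clipper ['top'] [ 0.6105 -0.0997 -2.7745] 0.4
clipper ['side'] [ 0.6159 -0.0978 -2.6948] 0.16
soap ['top', 'side'] [ 0.6161 -0.0958  0.4652] 0.176
soap ['top'] [ 0.6157 -0.0948 -2.7025] 0.116
soap ['side'] [ 0.6176 -0.0965  0.5031] 0.218
tin ['top', 'side'] [ 0.6161 -0.0954  0.4678] 0.213
tin ['top'] [ 0.6172 -0.096   0.4495] 0.309
tin ['side'] [ 0.6159 -0.0949  0.4777] 0.073
dish ['top'] [ 0.6135 -0.0971  0.4901] 0.19
green_mat ['top', 'side'] [ 0.4465 -0.3195 -2.6651] 0.036
green_mat ['top'] [ 0.4463 -0.3191 -2.6725] 0.043
green_mat ['side'] [ 0.4467 -0.3199  0.4923] 0.025
cork_mat ['top', 'side'] [0.4794 0.2914 0.4743] 0.065
cork_mat ['top'] [0.4791 0.292  0.4846] 0.041
cork_mat ['side'] [ 0.4822  0.2899 -2.645 ] 0.078
div [[0.62304126 0.17886459 0.026     ]
 [0.58310535 0.02549522 0.026     ]]
caddy ((242.0061798095703, 196.42356872558594), (58.471412658691406, 59.50639724731445), 77.49542999267578) [[0.60610482 0.10342219 0.026     ]]
glass [(array([ 0.759, -0.009,  0.   ]), 0.96)]
jug []
shampoo [(array([0.739, 0.331, 0.   ]), 0.59)]
caddy_tray [(array([0.608, 0.107, 0.   ]), 0.78)]
```

Fitted poses:

| Thing | Position (x, y) | Yaw (rad) |
|---|---|---|
| Pile | (0.615, -0.097) | ~0.47 |
| Green mat | (0.4465, -0.3195) | 0.48 |
| Cork mat | (0.480, 0.291) | 0.475 |
| Caddy | (0.605, 0.103) | -0.254 |

The clipper goes to (0.645, 0.094) at yaw 1.317. The tool yaw is now 0.287. I'm moving to the pile.

Request:
servo_tool([
  [0.7, 0.9, 0, 0, 0, 0.058, 0],
  [0.7, 0.9, 0, 0, 0, 0.058, 0],
  [0.7, 0.9, 0, 0, 0, 0.058, 0],
  [0.7, 0.9, 0, 0, 0, 0.058, 0],
  [0.7, 0.9, 0, 0, 0, 0.058, 0],
  [0.7, 0.9, 0, 0, 0, 0.058, 0],
], newtons=30)

```text
time: 1.75
tool_pos: [0.2961, -0.5126, 0.2043]
tcp_rot: [3.054, 0.732, -0.001]
wrist_force: [-0.3, -0.8, -0.1]
width: 1.0
grip_force: 0.0
```

Request:
servo_tool([
  [0.7, 0.92, 0, 0, 0, 0, 0],
  [0.7, 0.92, 0, 0, 0, 0, 0],
  [0.7, 0.92, 0, 0, 0, 0, 0],
  [0.7, 0.92, 0, 0, 0, 0, 0],
  [0.7, 0.92, 0, 0, 0, 0, 0],
  [0.7, 0.92, 0, 0, 0, 0, 0],
])

```text
time: 2.35
tool_pos: [0.4006, -0.3756, 0.2041]
tcp_rot: [3.055, 0.73, -0.001]
wrist_force: [-0.9, -0.4, 0.5]
width: 1.002
grip_force: 0.0
```

Request:
servo_tool([
  [0.7, 0.92, 0, 0, 0, 0, 0],
  [0.7, 0.92, 0, 0, 0, 0, 0],
  [0.7, 0.92, 0, 0, 0, 0, 0],
  [0.7, 0.92, 0, 0, 0, 0, 0],
  [0.7, 0.92, 0, 0, 0, 0, 0],
  [0.7, 0.92, 0, 0, 0, 0, 0],
])

```text
time: 2.95
tool_pos: [0.5055, -0.2381, 0.2038]
tcp_rot: [3.055, 0.729, -0.002]
wrist_force: [-0.1, -0.5, -0.0]
width: 1.001
grip_force: 0.0
```

Request:
servo_tool([
  [0.72, 0.92, 0, 0, 0, 0, 0.55],
  [0.72, 0.92, 0, 0, 0, 0, 0.55],
  [0.72, 0.92, -0.2, 0, 0, 0, 0.55],
  [0.72, 0.92, -0.55, 0, 0, 0, 0.55],
  [0.72, 0.92, -0.55, 0, 0, 0, 0.55],
  [0.72, 0.92, -0.55, 0, 0, 0, 0.55],
  [0.72, 0.92, -0.55, 0, 0, 0, 0.55],
])

```text
time: 3.65
tool_pos: [0.6135, -0.1006, 0.1215]
tcp_rot: [3.056, 0.727, -0.002]
wrist_force: [0.1, -0.4, 0.3]
width: 0.452
grip_force: 0.0
```

```bash
cat > pic.py <<'E'
import sys; from h import *
# pic.py name z cams: crops around pile/tcp
s=bot.read_state(); p=s["tool_pos"]; print(p.round(4),round(s["width"],3))
out=[]
for n in ("top","side"):
    im=bot.read_camera(n)[:,:,::-1]; 
    q=p.copy() if len(sys.argv)<4 else np.array([float(sys.argv[2]),float(sys.argv[3]),.03])
    q[2]=.05; u,v=proj(n,[q])[0].astype(int); u=min(max(u,50),510); v=min(max(v,60),360)
    out.append(cv2.resize(im[v-60:v+60,u-50:u+50],(400,480),interpolation=cv2.INTER_CUBIC)); print(n,"offset",u-50,v-60,"scale 4")
cv2.imwrite("pics/%s.png"%sys.argv[1],np.hstack(out))
E
python3 pic.py a1
```

```text
[ 0.6135 -0.1006  0.1215] 0.452
top offset 264 133 scale 4
side offset 282 181 scale 4
```

View pics/a1.png

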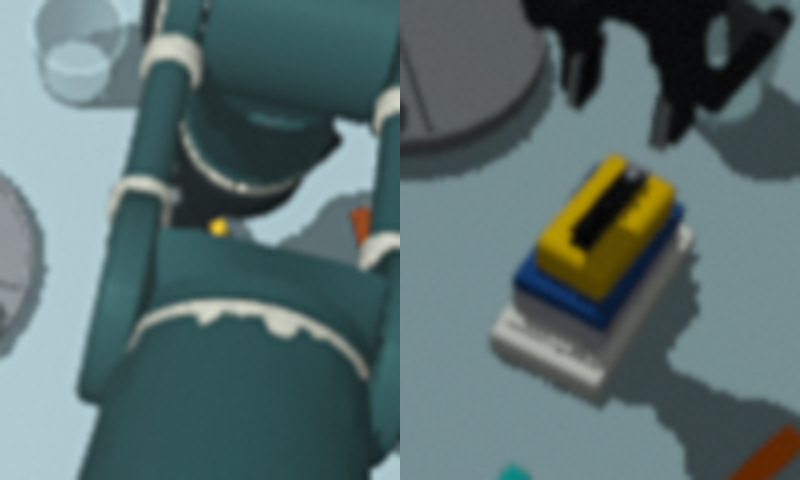

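The right half is the side view: clipper on the soap, ends at about (326,241) and (340,225), with the fingertips above it at (325,207) and (348,217).

```bash
python3 - <<'E'
from h import *
print(proj("side",[(0.6135,-.1006,.122)]), unproj("side",[(326,241),(340.5,224.5)],.084))
E
```

```text
[[335.67887034 219.34517385]] [[ 0.58675722 -0.11328894  0.084     ]
 [ 0.63487714 -0.09216545  0.084     ]]
```

Request:
servo_tool([
  [0, 0, -0.15, 0, 0, 0, 0.55],
  [0, 0, -0.29, 0, 0, 0, 0.55],
  [0, 0, -0.29, 0, 0, 0, 0.55],
  [0, 0, -0.29, 0, 0, 0, 1],
  [0, 0, -0.29, 0, 0, 0, 1],
  [0, 0, -0.29, 0, 0, 0, 1],
  [0, 0, -0.29, 0, 0, 0, 1],
  [0, 0, -0.29, 0, 0, 0, 1],
], newtons=30)

```text
time: 4.55
tool_pos: [0.6144, -0.0985, 0.0787]
tcp_rot: [3.055, 0.73, 0.001]
wrist_force: [0.9, 0.4, -0.6]
width: -0.001
grip_force: 0.0
```

Request:
servo_tool([
  [0, 0, 0.1, 0, 0, 0, 1],
  [0, 0, 0.3, 0, 0, 0, 1],
  [0, 0, 0.5, 0, 0, 0, 1],
  [0, 0, 0.5, 0, 0, 0, 1],
  [0, 0, 0.5, 0, 0, 0, 1],
])

```text
time: 5.05
tool_pos: [0.6151, -0.0986, 0.1552]
tcp_rot: [3.054, 0.73, 0.005]
wrist_force: [-0.9, -0.6, 0.6]
width: -0.003
grip_force: 0.0
```

```bash
python3 pic.py a2 .613 -.1
```

```text
[ 0.6151 -0.0986  0.1552] -0.003
top offset 263 134 scale 4
side offset 282 181 scale 4
```

View pics/a2.png

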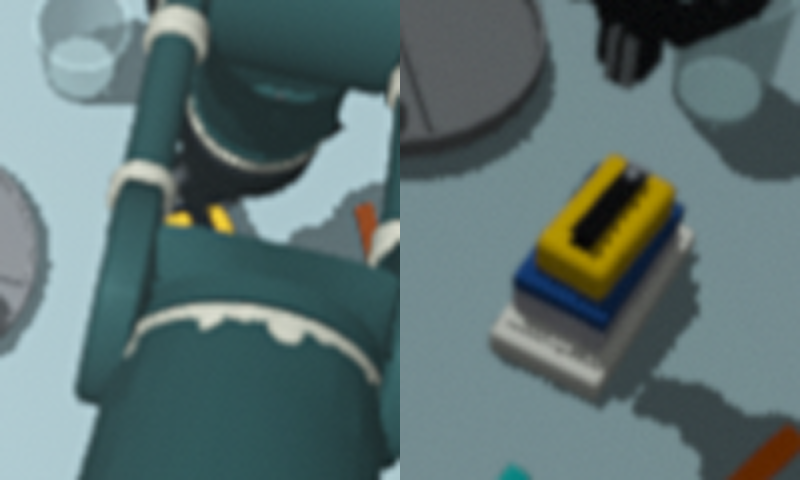

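```bash
python3 - <<'E'
from h import *
for z in (.1552,.165,.175): print(z,proj("side",[(0.6151,-.0986,z)]))
for z in (.074,.085): print(proj("side",box("clipper",.613,-.1,.45,.074)).round(1).tolist());break
im=bot.read_camera("side"); cv2.imwrite("pics/a3.png",cv2.resize(im[170:270,290:390,::-1],None,fx=6,fy=6,interpolation=cv2.INTER_NEAREST))
E
```

```text
0.1552 [[337.4566669  207.21396725]]
0.165 [[337.9615725  203.81566112]]
0.175 [[338.48539546 200.29214999]]
[[328.3, 245.3], [328.7, 242.0], [322.7, 242.2], [323.1, 238.9], [343.2, 226.6], [343.8, 223.3], [337.7, 223.7], [338.2, 220.3]]
```

View pics/a3.png

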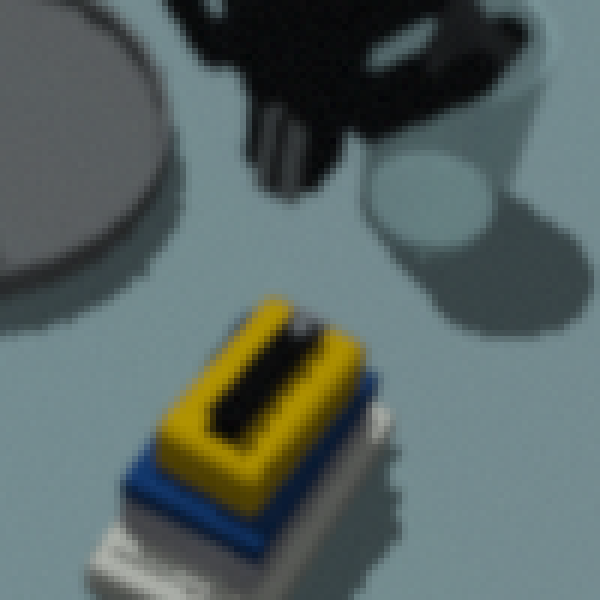

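The clipper hasn't moved. The fingertips show about 10 mm above the reported TCP, so I closed above the clipper. I'll go lower and watch the force.

Request:
servo_tool([
  [0, 0, 0, 0, 0, 0, 0.55],
  [0, 0, -0.3, 0, 0, 0, 0.55],
  [0, 0, -0.5, 0, 0, 0, 0.55],
  [0, 0, -0.54, 0, 0, 0, 0.55],
  [0, 0, -0.54, 0, 0, 0, 0.55],
  [0, 0, -0.55, 0, 0, 0, 0.55],
  [0, 0, -0.56, 0, 0, 0, 0.55],
  [0, 0, -0.56, 0, 0, 0, 0.55],
])

```text
time: 6.0
tool_pos: [0.6152, -0.0987, 0.0706]
tcp_rot: [3.055, 0.73, 0.004]
wrist_force: [-0.5, 0.8, 0.6]
width: 0.45
grip_force: 0.0
```

Request:
servo_tool([
  [0, 0, 0, 0, 0, 0, 1],
  [0, 0, 0, 0, 0, 0, 1],
  [0, 0, 0, 0, 0, 0, 1],
  [0, 0, 0, 0, 0, 0, 1],
  [0, 0, 0, 0, 0, 0, 1],
])

```text
time: 6.5
tool_pos: [0.6139, -0.0984, 0.069]
tcp_rot: [-3.056, -0.73, 0.0]
wrist_force: [-0.2, -0.6, 0.3]
width: -0.001
grip_force: 0.0
```

Request:
servo_tool([
  [0, 0, 0.05, 0, 0, 0, 0.55],
  [0, 0, 0.05, 0, 0, 0, 0.55],
  [0, 0, 0.05, 0, 0, 0, 0.55],
  [0, 0, -0.02, 0, 0, 0, 0.55],
  [0, 0, -0.03, 0, 0, 0, 0.55],
  [0, 0, -0.03, 0, 0, 0, 0.55],
  [0, 0, -0.03, 0, 0, 0, 0.55],
])

```text
time: 7.2
tool_pos: [0.6136, -0.0983, 0.064]
tcp_rot: [-3.055, -0.73, 0.001]
wrist_force: [-0.2, 0.6, -0.5]
width: 0.451
grip_force: 0.0
```

```bash
python3 - <<'E'
from h import *
s=bot.read_state(); print(s["tool_pos"],s["wrist_force"])
im=bot.read_camera("side"); cv2.imwrite("pics/a4.png",cv2.resize(im[180:260,290:390,::-1],None,fx=7,fy=7,interpolation=cv2.INTER_NEAREST))
E
```

```text
[ 0.6136178  -0.0983433   0.06395247] [-0.16030587  0.62832513 -0.47535911]
```

View pics/a4.png

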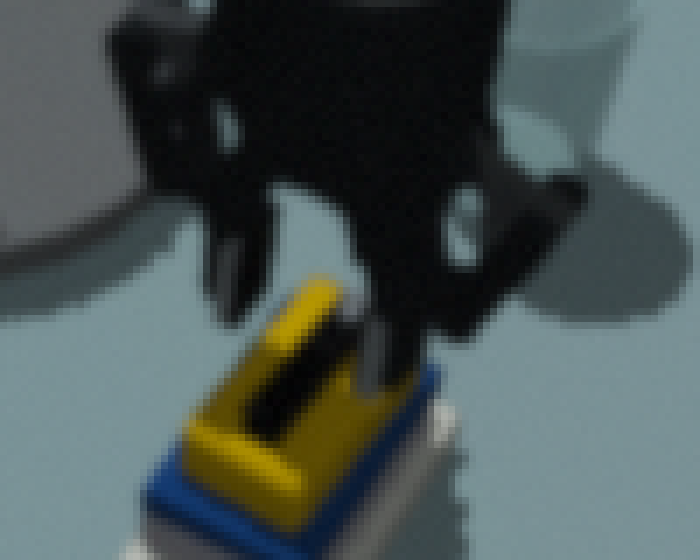

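The tips (about (343,236) and (324,226)) are still roughly level with the clipper's top, so they sit about 17–20 mm above the reported TCP. I'll go lower in small steps.

Request:
servo_tool([
  [0, 0, -0.02, 0, 0, 0, 0.55],
  [0, 0, -0.04, 0, 0, 0, 0.55],
  [0, 0, -0.04, 0, 0, 0, 0.55],
  [0, 0, -0.04, 0, 0, 0, 1],
  [0, 0, -0.04, 0, 0, 0, 1],
  [0, 0, -0.04, 0, 0, 0, 1],
  [0, 0, -0.04, 0, 0, 0, 1],
])

```text
time: 7.95
tool_pos: [0.614, -0.0984, 0.0586]
tcp_rot: [3.056, 0.73, 0.0]
wrist_force: [0.4, -0.1, -1.0]
width: 0.001
grip_force: 0.0
```

Request:
servo_tool([
  [0, 0, 0, 0, 0, 0, 0.55],
  [0, 0, 0, 0, 0, 0, 0.55],
  [0, 0, 0, 0, 0, 0, 0.55],
  [0, 0, -0.02, 0, 0, 0, 0.55],
  [0, 0, -0.04, 0, 0, 0, 0.55],
  [0, 0, -0.04, 0, 0, 0, 0.55],
])

```text
time: 8.55
tool_pos: [0.6133, -0.0983, 0.0516]
tcp_rot: [-3.055, -0.73, 0.002]
wrist_force: [0.2, 0.5, 0.4]
width: 0.45
grip_force: 0.0
```

```bash
python3 - <<'E'
from h import *
s=bot.read_state(); print(s["tool_pos"],s["wrist_force"],s["q"])
for z in (0,.01,.02,.03): print(z,proj("side",[s["tool_pos"]+[0,0,z]]))
im=bot.read_camera("side"); cv2.imwrite("pics/a5.png",cv2.resize(im[180:260,290:390,::-1],None,fx=7,fy=7,interpolation=cv2.INTER_CUBIC))
E
```

```text
[ 0.61329033 -0.09828577  0.05163445] [0.18766553 0.4808256  0.36175949] [-1.99010444e-01  2.98101258e-01  1.85931311e+00  4.03037056e-06
  9.85583571e-01  9.02757372e-01]
0 [[331.75593532 240.35922024]]
0.01 [[332.18696244 237.40152774]]
0.02 [[332.62462446 234.39986415]]
0.03 [[333.06908145 231.35320186]]
```

View pics/a5.png

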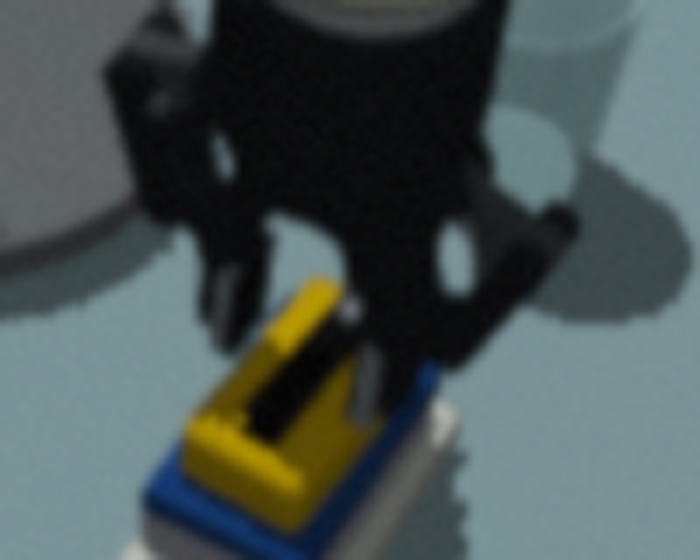

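```bash
python3 - <<'E'
from h import *
for z in (.06,.07,.08,.09,.1,.11):
    a=unproj("side",[(322.1,229.3),(342.1,240.0)],z); d=a[1]-a[0]; print(z,a.mean(0).round(4),np.hypot(*d[:2]).round(4),np.arctan2(d[1],d[0])+np.pi)
r=cv2.Rodrigues(bot.read_state()["tcp_rot"])[0]; print(r.round(3))
E
```

```text
0.06 [ 0.6177 -0.0911  0.06  ] 0.0477 2.0259467973906746
0.07 [ 0.6127 -0.0971  0.07  ] 0.0471 2.025946797390673
0.08 [ 0.6078 -0.1032  0.08  ] 0.0465 2.0259467973906764
0.09 [ 0.6028 -0.1092  0.09  ] 0.046 2.025946797390677
0.1 [ 0.5978 -0.1153  0.1   ] 0.0454 2.0259467973906764
0.11 [ 0.5929 -0.1213  0.11  ] 0.0448 2.0259467973906746
[[ 0.892  0.452 -0.001]
 [ 0.452 -0.892  0.   ]
 [-0.001 -0.001 -1.   ]]
```

Request:
servo_tool([
  [0, 0, 0, 0, 0, 0, 0.65],
  [0, 0, 0, 0, 0, 0, 0.75],
  [0, 0, 0, 0, 0, 0, 0.8],
  [0, 0, 0, 0, 0, 0, 0.8],
], newtons=20)

```text
time: 9.0
tool_pos: [0.614, -0.0984, 0.0526]
tcp_rot: [3.056, 0.73, 0.0]
wrist_force: [-0.4, -0.2, -0.6]
width: 0.198
grip_force: 0.0
```

Request:
servo_tool([
  [0, 0, -0.01, 0, 0, 0, 0.78],
  [0, 0, -0.02, 0, 0, 0, 0.78],
  [0, 0, -0.02, 0, 0, 0, 0.78],
  [0, 0, -0.02, 0, 0, 0, 1],
  [0, 0, -0.02, 0, 0, 0, 1],
  [0, 0, -0.02, 0, 0, 0, 1],
], newtons=20)

```text
time: 9.6
tool_pos: [0.6139, -0.0984, 0.0494]
tcp_rot: [-3.056, -0.73, 0.0]
wrist_force: [0.0, 0.2, -0.3]
width: 0.141
grip_force: 23.3
```

Gripped the clipper: width 12 mm, grip 23 N at TCP z 0.0494. From here on I'll take heights relative to this contact. Next I lift and carry it to the caddy.

Request:
servo_tool([
  [0, 0, 0.1, 0, 0, 0, 1],
  [0, 0, 0.3, 0, 0, 0, 1],
  [0, 0, 0.6, 0, 0, 0.04, 1],
  [0.05, 0.3, 0.6, 0, 0, 0.1, 1],
  [0.1, 0.6, 0.6, 0, 0, 0.27, 1],
  [0.1, 0.8, 0.6, 0, 0, 0.27, 1],
  [0.1, 0.8, 0.6, 0, 0, 0.27, 1],
  [0.1, 0.8, 0.6, 0, 0, 0.27, 1],
  [0.1, 0.8, 0.6, 0, 0, 0.27, 1],
  [0.1, 0.8, 0.6, 0, 0, 0.27, 1],
])

```text
time: 10.6
tool_pos: [0.6292, 0.0215, 0.1404]
tcp_rot: [2.487, 1.919, 0.001]
wrist_force: [0.7, 0.1, -1.1]
width: 0.142
grip_force: 23.3
```

Request:
servo_tool([
  [0.13, 0.3, 0, 0, 0, 0, 1],
  [0.13, 0.47, 0, 0, 0, 0, 1],
  [0.13, 0.47, 0, 0, 0, 0, 1],
  [0.13, 0.47, 0, 0, 0, 0, 1],
  [0.13, 0.47, 0, 0, 0, 0, 1],
])

```text
time: 11.1
tool_pos: [0.6483, 0.0911, 0.1395]
tcp_rot: [2.486, 1.921, -0.001]
wrist_force: [-1.5, 0.0, -0.2]
width: 0.143
grip_force: 23.3
```

```bash
python3 pic.py b1; python3 - <<'E'
from h import *
r=cv2.Rodrigues(bot.read_state()["tcp_rot"])[0]; print(np.arctan2(r[1,0],r[0,0]))
E
```

```text
[0.6483 0.0911 0.1395] 0.143
top offset 196 120 scale 4
side offset 249 116 scale 4
1.3154031832255861
```

View pics/b1.png

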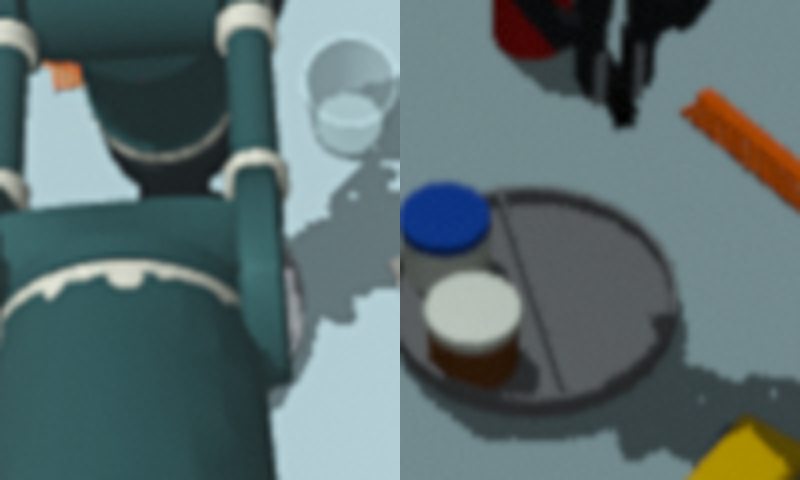

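```bash
python3 - <<'E'
from h import *
a=unproj("side",[(274,164.75),(289.5,213.5)],.026); print(a,a.mean(0))
# rim ellipse extremes in side: right-most (678,300) top(530,188)
print(unproj("side",[(249+278/4,116+300/4),(249+130/4,116+188/4)],.026))
for z in (.1395,.16,.17,.18): print(z,proj("side",[(.6483,.0911,z)]))
E
```

```text
[[0.62706462 0.17436821 0.026     ]
 [0.58400827 0.02386734 0.026     ]] [0.60553644 0.09911777 0.026     ]
[[0.67594672 0.05055859 0.026     ]
 [0.64583173 0.17102971 0.026     ]]
0.1395 [[301.23450239 147.60302489]]
0.16 [[301.64360037 140.41319202]]
0.17 [[301.84776565 136.82729819]]
0.18 [[302.05504879 133.18819015]]
```

Request:
servo_tool([
  [0, 0, -0.3, 0, 0, 0, 1],
  [0, 0, -0.6, 0, 0, 0, 1],
  [0, 0, -0.85, 0, 0, 0, 1],
  [0, 0, -0.92, 0, 0, 0, 1],
  [0, 0, -0.93, 0, 0, 0, 1],
  [0, 0, -0.93, 0, 0, 0, 1],
])

```text
time: 11.8
tool_pos: [0.6499, 0.0918, 0.0016]
tcp_rot: [2.484, 1.921, 0.003]
wrist_force: [1.1, 0.2, -0.0]
width: 0.144
grip_force: 23.3
```

Request:
servo_tool([
  [0, 0, -0.01, 0, 0, 0, 1],
  [0, 0, -0.02, 0, 0, 0, 1],
  [0, 0, -0.03, 0, 0, 0, 1],
  [0, 0, -0.04, 0, 0, 0, 1],
  [0, 0, -0.04, 0, 0, 0, 1],
])

```text
time: 12.3
tool_pos: [0.6483, 0.0921, -0.006]
tcp_rot: [-2.484, -1.923, 0.0]
wrist_force: [0.1, 0.3, 0.1]
width: 0.143
grip_force: 23.3
```

Request:
servo_tool([
  [0, 0, -0.01, 0, 0, 0, 1],
  [0, 0, -0.02, 0, 0, 0, 1],
  [0, 0, -0.02, 0, 0, 0, 1],
])

```text
time: 12.6
tool_pos: [0.6485, 0.0921, -0.0087]
tcp_rot: [-2.484, -1.923, -0.0]
wrist_force: [-1.0, 0.3, 2.6]
width: 0.138
grip_force: 23.6
```

Request:
servo_tool([
  [0, 0, 0, 0, 0, 0, 0.75],
  [0, 0, 0, 0, 0, 0, 0.7],
  [0, 0, 0, 0, 0, 0, 0.7],
  [0, 0, 0.1, 0, 0, 0, 0.7],
  [0, 0, 0.3, 0, 0, 0, 0.7],
  [0, 0, 0.6, 0, 0, 0, 0.7],
  [0, 0, 0.9, 0, 0, 0, 0.7],
  [0, 0, 0.95, 0, 0, 0, 0.7],
  [0, 0, 0.95, 0, 0, 0, 0.7],
])

```text
time: 13.5
tool_pos: [0.651, 0.0923, 0.138]
tcp_rot: [2.481, 1.92, 0.01]
wrist_force: [-0.1, -0.8, -1.3]
width: 0.299
grip_force: 0.0
```

```bash
python3 pic.py b2 .62 .09
```

```text
[0.651  0.0923 0.138 ] 0.299
top offset 196 129 scale 4
side offset 239 121 scale 4
```

View pics/b2.png

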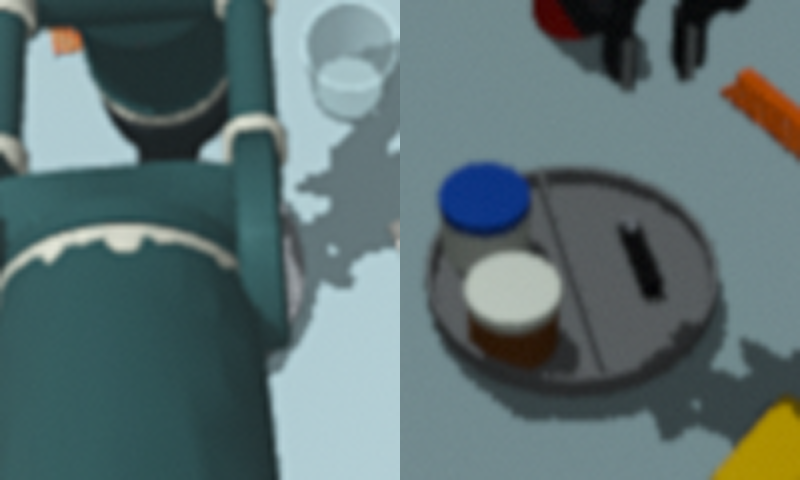

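The clipper lies flat in the empty half, at about (300,187) in the side view. I'll re-fit the soap and tin from the side view.

```bash
cat > sf.py <<'E'
import sys; from h import *
# sf.py name z x y occluders...
k,z,x,y=sys.argv[1],*map(float,sys.argv[2:5]); cams=sys.argv[5].split(","); occ=sys.argv[6:]
m={};ig={}
for n in cams:
    bot.read_camera(n); c=proj(n,[(x,y,z+.02)])[0]; g=get(k,n,c)
    if g is None: print("none",n); continue
    print(n,"d%.1f s%.2f px%d"%(g[0],g[2],g[1].sum())); m[n]=g[1]
    ig[n]=[q[1] for q in (get(o,n,c) for o in occ) if q]
for ns in ([list(m)] + ([[n] for n in m] if len(m)>1 else [])):
    p,e=fit(k,{n:m[n] for n in ns},z,(x,y,[.3,.6]),ig); print(k,ns,p.round(4),round(e,3))
E
python3 sf.py soap .05 .616 -.096 side; python3 sf.py tin .02 .616 -.096 side soap; python3 sf.py dish 0 .614 -.097 side soap tin
```

```text
side d56.2 s0.22 px1233
soap ['side'] [ 0.616 -0.096  0.3  ] 1.0
side d11.3 s0.68 px491
tin ['side'] [ 0.6155 -0.0944  0.5085] 0.085
side d15.6 s0.74 px559
dish ['side'] [ 0.6148 -0.0973  0.5533] 0.107
```

Request:
servo_tool([
  [-0.1, -0.3, 0, 0, 0, -0.04, 0],
  [-0.22, -0.6, 0, 0, 0, -0.1, 0],
  [-0.22, -0.9, 0, 0, 0, -0.272, 0],
  [-0.22, -0.9, 0, 0, 0, -0.272, 0],
  [-0.22, -0.9, 0, 0, 0, -0.272, 0],
  [-0.22, -0.9, 0, 0, 0, -0.272, 0],
  [-0.22, -0.9, 0, 0, 0, -0.272, 0],
  [-0.22, -0.9, 0, 0, 0, -0.272, 0],
], newtons=40)

```text
time: 14.85
tool_pos: [0.6154, -0.0429, 0.1334]
tcp_rot: [-3.057, -0.725, 0.0]
wrist_force: [-0.1, 0.0, -0.9]
width: 0.999
grip_force: 0.0
```

Request:
servo_tool([
  [0, -0.35, 0, 0, 0, 0, 0],
  [0, -0.35, 0, 0, 0, 0, 0],
  [0, -0.35, -0.2, 0, 0, 0, 0.1],
  [0, -0.35, -0.4, 0, 0, 0, 0.2],
  [0, -0.35, -0.4, 0, 0, 0, 0.2],
  [0, -0.35, -0.4, 0, 0, 0, 0.2],
  [0, -0.35, -0.4, 0, 0, 0, 0.2],
])

```text
time: 15.55
tool_pos: [0.6168, -0.0954, 0.0753]
tcp_rot: [3.057, 0.722, 0.004]
wrist_force: [0.4, -0.2, -0.1]
width: 0.799
grip_force: 0.0
```

```bash
python3 pic.py c1;python3 - <<'E'
from h import *
r=cv2.Rodrigues(bot.read_state()["tcp_rot"])[0]; print(np.arctan2(r[1,0],r[0,0]))
E
```

```text
[ 0.6168 -0.0954  0.0753] 0.799
top offset 262 132 scale 4
side offset 282 179 scale 4
0.46339354573180164
```

View pics/c1.png

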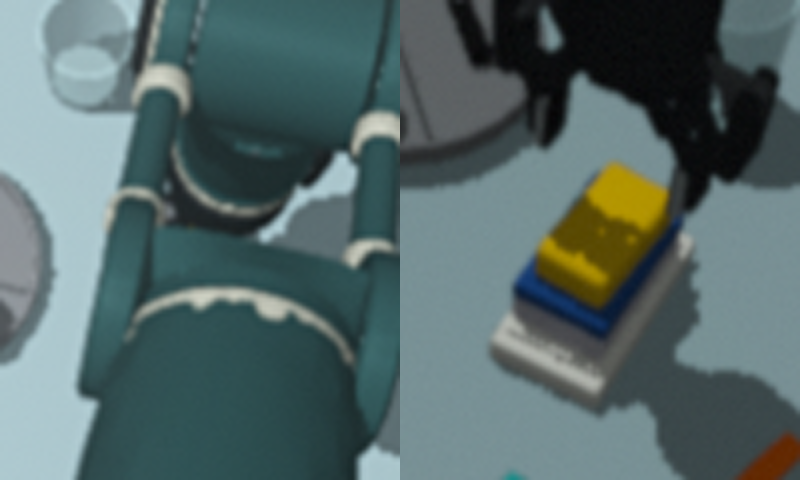

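The pile is intact and the open fingers straddle the soap. I'll descend and grip.

Request:
servo_tool([
  [0, 0, -0.15, 0, 0, 0, 0.2],
  [0, 0, -0.28, 0, 0, 0, 0.2],
  [0, 0, -0.335, 0, 0, 0, 0.2],
  [0, 0, -0.335, 0, 0, 0, 0.2],
  [0, 0, -0.335, 0, 0, 0, 0.5],
  [0, 0, -0.335, 0, 0, 0, 0.7],
  [0, 0, -0.335, 0, 0, 0, 0.7],
  [0, 0, -0.335, 0, 0, 0, 0.7],
])

```text
time: 16.45
tool_pos: [0.6171, -0.0957, 0.0251]
tcp_rot: [3.057, 0.72, 0.005]
wrist_force: [-0.1, -0.0, 5.1]
width: 0.479
grip_force: 41.9
```

Request:
servo_tool([
  [0, 0, 0.06, 0, 0, 0, 0.7],
  [0, 0, 0.2, 0, 0, 0, 0.7],
  [0, 0, 0.4, 0, 0, 0, 0.7],
  [-0.3, 0.15, 0.4, 0, 0, 0, 0.7],
  [-0.6, 0.3, 0.4, 0, 0, 0, 0.7],
  [-0.9, 0.5, 0.4, 0, 0, 0, 0.7],
  [-0.9, 0.64, 0.4, 0, 0, 0, 0.7],
  [-0.9, 0.64, 0.4, 0, 0, 0, 0.7],
])

```text
time: 17.25
tool_pos: [0.4778, 0.0026, 0.0829]
tcp_rot: [-3.056, -0.723, 0.002]
wrist_force: [0.1, -0.3, 0.2]
width: 0.486
grip_force: 41.3
```

Request:
servo_tool([
  [-0.2, 0, 0, 0, 0, 0, 0.7],
  [-0.345, 0, 0, 0, 0, 0, 0.7],
  [-0.345, 0, -0.3, 0, 0, 0, 0.7],
  [-0.345, 0, -0.55, 0, 0, 0, 0.7],
  [-0.345, 0, -0.66, 0, 0, 0, 0.7],
  [-0.345, 0, -0.68, 0, 0, 0, 0.7],
  [-0.345, 0, -0.68, 0, 0, 0, 0.7],
])

```text
time: 17.95
tool_pos: [0.4291, 0.0002, -0.0188]
tcp_rot: [-3.058, -0.72, 0.001]
wrist_force: [0.9, -0.6, -0.4]
width: 0.481
grip_force: 41.3
```

Lower the last 6 mm slowly.

Request:
servo_tool([
  [0, 0, -0.01, 0, 0, 0, 0.7],
  [0, 0, -0.02, 0, 0, 0, 0.7],
  [0, 0, -0.03, 0, 0, 0, 0.7],
  [0, 0, -0.035, 0, 0, 0, 0.7],
  [0, 0, -0.035, 0, 0, 0, 0.7],
])

```text
time: 18.45
tool_pos: [0.4288, 0.0006, -0.0238]
tcp_rot: [3.058, 0.721, 0.001]
wrist_force: [-0.2, -0.2, -1.6]
width: 0.483
grip_force: 41.3
```

Request:
servo_tool([
  [0, 0, -0.01, 0, 0, 0, 0.7],
  [0, 0, -0.01, 0, 0, 0, 0.7],
  [0, 0, -0.01, 0, 0, 0, 0.7],
])

```text
time: 18.75
tool_pos: [0.429, 0.0006, -0.025]
tcp_rot: [3.058, 0.72, 0.0]
wrist_force: [-1.4, -0.2, 5.5]
width: 0.482
grip_force: 42.0
```

Request:
servo_tool([
  [0, 0, 0.01, 0, 0, 0, 0.4],
  [0, 0, 0.01, 0, 0, 0, 0.2],
  [0, 0, 0.01, 0, 0, 0, 0.2],
  [0, 0, 0.01, 0, 0, 0, 0.2],
  [0, 0, -0.01, 0, 0, 0, 0.2],
  [0, 0, -0.03, 0, 0, 0, 0.2],
  [0, 0, -0.03, 0, 0, 0, 0.2],
])

```text
time: 19.45
tool_pos: [0.428, 0.0006, -0.0307]
tcp_rot: [-3.058, -0.72, 0.002]
wrist_force: [-0.1, 0.5, -0.8]
width: 0.798
grip_force: 0.0
```

Request:
servo_tool([
  [0, 0, -0.01, 0, 0, 0, 0.2],
  [0, 0, -0.02, 0, 0, 0, 0.2],
  [0, 0, -0.02, 0, 0, 0, 0.2],
])

```text
time: 19.75
tool_pos: [0.4285, 0.0006, -0.0333]
tcp_rot: [-3.058, -0.72, 0.001]
wrist_force: [0.1, -0.7, -0.6]
width: 0.8
grip_force: 0.0
```

Request:
servo_tool([
  [0, 0, 0.15, 0, 0, 0, 0.2],
  [0, 0, 0.4, 0, 0, 0, 0.2],
  [0, 0, 0.65, 0, 0, 0, 0.2],
  [0.2, -0.1, 0.65, 0, 0, 0, 0.1],
  [0.6, -0.35, 0.65, 0, 0, 0.008, 0.1],
  [0.9, -0.5, 0.65, 0, 0, 0.008, 0.1],
  [0.95, -0.64, 0.65, 0, 0, 0.008, 0.1],
  [0.95, -0.64, 0.65, 0, 0, 0.008, 0.1],
])

```text
time: 20.55
tool_pos: [0.5755, -0.0989, 0.0652]
tcp_rot: [3.047, 0.755, 0.006]
wrist_force: [0.0, -0.0, 0.1]
width: 0.898
grip_force: 0.0
```

Request:
servo_tool([
  [0.3, 0, 0, 0, 0, 0, 0.1],
  [0.3, 0, 0, 0, 0, 0, 0.1],
  [0.3, 0, 0, 0, 0, 0, 0.1],
])

```text
time: 20.85
tool_pos: [0.6159, -0.0951, 0.0638]
tcp_rot: [-3.048, -0.759, 0.002]
wrist_force: [0.1, 0.3, -0.9]
width: 0.897
grip_force: 0.0
```

```bash
python3 -c "
from h import *; s=bot.read_state(); print(s['tool_pos'])"; python3 sf.py tin .02 .616 -.096 side
```

```text
[ 0.61592383 -0.09505053  0.06382722]
none side
tin [] [ 0.616 -0.096  0.3  ] nanh.py:44: RuntimeWarning: invalid value encountered in scalar divide
  x=best.x; return np.array([x[0]/100,x[1]/100,x[2]/10]),best.fun/len(M)
```

Occluded by the fingers. The prior tin fit is good enough, so I'll grip the tin.

Request:
servo_tool([
  [0, 0, -0.2, 0, 0, 0, 0.1],
  [0, 0, -0.4, 0, 0, 0, 0.1],
  [0, 0, -0.47, 0, 0, 0, 0.1],
  [0, 0, -0.47, 0, 0, 0, 0.1],
  [0, 0, -0.47, 0, 0, 0, 0.3],
  [0, 0, -0.47, 0, 0, 0, 0.6],
  [0, 0, -0.47, 0, 0, 0, 0.6],
  [0, 0, -0.47, 0, 0, 0, 0.6],
], newtons=40)

```text
time: 21.75
tool_pos: [0.6179, -0.0958, -0.0039]
tcp_rot: [3.047, 0.758, 0.005]
wrist_force: [0.1, -0.2, 6.1]
width: 0.621
grip_force: 43.5
```

Request:
servo_tool([
  [0, 0, 0.06, 0, 0, 0, 0.6],
  [0, 0, 0.2, 0, 0, 0, 0.6],
  [0, 0, 0.5, 0, 0, 0, 0.6],
  [0, 0.1, 0.7, 0, 0, 0, 0.6],
  [-0.1, 0.4, 0.7, 0, 0, 0, 0.6],
  [-0.2, 0.7, 0.7, 0, 0, 0, 0.6],
  [-0.3, 0.9, 0.7, 0, 0, 0, 0.6],
  [-0.3, 0.9, 0.7, 0, 0, 0, 0.6],
])

```text
time: 22.55
tool_pos: [0.5685, 0.043, 0.0988]
tcp_rot: [-3.045, -0.764, 0.003]
wrist_force: [-0.6, -1.1, -1.4]
width: 0.625
grip_force: 42.8
```

Request:
servo_tool([
  [-0.1, 0.3, 0, 0, 0, 0, 0.6],
  [-0.2, 0.6, 0, 0, 0, 0, 0.6],
  [-0.3, 0.8, 0, 0, 0, 0, 0.6],
  [-0.3, 0.8, 0, 0, 0, 0, 0.6],
  [-0.3, 0.8, 0, 0, 0, 0, 0.6],
])

```text
time: 23.05
tool_pos: [0.5262, 0.1596, 0.0991]
tcp_rot: [3.047, 0.761, 0.0]
wrist_force: [0.1, -0.0, -1.1]
width: 0.624
grip_force: 43.0
```

Request:
servo_tool([
  [-0.1, 0.3, 0, 0, 0, 0, 0.6],
  [-0.2, 0.6, 0, 0, 0, 0, 0.6],
  [-0.3, 0.87, 0, 0, 0, 0, 0.6],
  [-0.3, 0.87, 0, 0, 0, 0, 0.6],
  [-0.3, 0.87, 0, 0, 0, 0, 0.6],
])

```text
time: 23.55
tool_pos: [0.4819, 0.2896, 0.099]
tcp_rot: [3.047, 0.76, 0.0]
wrist_force: [0.2, 0.4, -1.5]
width: 0.625
grip_force: 43.3
```

Request:
servo_tool([
  [-0.01, 0.01, -0.3, 0, 0, 0, 0.6],
  [-0.01, 0.01, -0.55, 0, 0, 0, 0.6],
  [-0.01, 0.01, -0.7, 0, 0, 0, 0.6],
  [-0.01, 0.01, -0.74, 0, 0, 0, 0.6],
  [-0.01, 0.01, -0.76, 0, 0, 0, 0.6],
  [-0.01, 0.01, -0.77, 0, 0, 0, 0.6],
  [-0.01, 0.01, -0.77, 0, 0, 0, 0.6],
])

```text
time: 24.25
tool_pos: [0.4814, 0.2918, -0.015]
tcp_rot: [-3.048, -0.758, -0.004]
wrist_force: [0.5, -0.1, -1.5]
width: 0.619
grip_force: 43.2
```

Request:
servo_tool([
  [0, 0, -0.01, 0, 0, 0, 0.6],
  [0, 0, -0.02, 0, 0, 0, 0.6],
  [0, 0, -0.02, 0, 0, 0, 0.6],
])

```text
time: 24.55
tool_pos: [0.4798, 0.2918, -0.0192]
tcp_rot: [-3.048, -0.759, -0.001]
wrist_force: [0.2, -0.3, -0.7]
width: 0.618
grip_force: 43.2
```

Request:
servo_tool([
  [0, 0, -0.01, 0, 0, 0, 0.6],
  [0, 0, -0.02, 0, 0, 0, 0.6],
  [0, 0, -0.02, 0, 0, 0, 0.6],
])

```text
time: 24.85
tool_pos: [0.4799, 0.2919, -0.02]
tcp_rot: [3.048, 0.759, -0.0]
wrist_force: [-6.9, -3.0, 16.2]
width: 0.622
grip_force: 45.2
```

Request:
servo_tool([
  [0, 0, 0, 0, 0, 0, 0.3],
  [0, 0, 0, 0, 0, 0, 0.1],
  [0, 0, 0.02, 0, 0, 0, 0.1],
  [0, 0, 0.2, 0, 0, 0, 0],
  [0, 0, 0.5, 0, 0, 0, 0],
  [0, 0, 0.9, 0, 0, 0, 0],
  [0, 0, 0.9, 0, 0, 0, 0],
  [0, 0, 0.9, 0, 0, 0, 0],
])

```text
time: 25.65
tool_pos: [0.482, 0.2928, 0.1158]
tcp_rot: [-3.047, -0.758, -0.01]
wrist_force: [-0.3, -0.2, -1.1]
width: 1.001
grip_force: 0.0
```

```bash
python3 sf.py tin .004 .48 .291 side; python3 sf.py dish 0 .614 -.097 side,top; python3 sf.py soap 0 .429 0 side
```

```text
side d2.7 s0.68 px844
tin ['side'] [0.479  0.2895 0.5082] 0.109
side d4.1 s0.96 px1496
top d1.1 s0.76 px938
dish ['side', 'top'] [ 0.6142 -0.0966  0.5208] 0.072
dish ['side'] [ 0.6124 -0.0985  0.515 ] 0.091
dish ['top'] [ 0.6134 -0.0969  0.5107] 0.046
side d86.5 s0.74 px278
soap ['side'] [0.429 0.    0.3  ] 1.0
```

The tin is well placed. The dish is at (0.6135, -0.097), yaw 0.515.

Request:
servo_tool([
  [0.1, -0.3, 0, 0, 0, 0.01, 0],
  [0.2, -0.6, 0, 0, 0, 0.01, 0],
  [0.3, -0.9, 0, 0, 0, 0.01, 0],
  [0.3, -0.9, 0, 0, 0, 0.01, 0],
  [0.3, -0.9, 0, 0, 0, 0.01, 0],
])

```text
time: 26.55
tool_pos: [0.5246, 0.1556, 0.1119]
tcp_rot: [-3.037, -0.802, 0.002]
wrist_force: [0.1, 0.6, -0.3]
width: 1.002
grip_force: 0.0
```

Request:
servo_tool([
  [0.1, -0.3, 0, 0, 0, 0, 0],
  [0.2, -0.6, 0, 0, 0, 0, 0],
  [0.3, -0.9, 0, 0, 0, 0, 0],
  [0.3, -0.9, 0, 0, 0, 0, 0],
  [0.3, -0.9, 0, 0, 0, 0, 0],
])

```text
time: 27.05
tool_pos: [0.5695, 0.0221, 0.112]
tcp_rot: [-3.036, -0.805, 0.001]
wrist_force: [0.4, 0.3, -0.1]
width: 0.998
grip_force: 0.0
```

Request:
servo_tool([
  [0.1, -0.3, 0, 0, 0, 0, 0],
  [0.2, -0.6, 0, 0, 0, 0, 0],
  [0.29, -0.79, -0.1, 0, 0, 0, 0],
  [0.29, -0.79, -0.3, 0, 0, 0, 0],
  [0.29, -0.79, -0.5, 0, 0, 0, 0],
  [0.29, -0.79, -0.5, 0, 0, 0, 0],
  [0.29, -0.79, -0.5, 0, 0, 0, 0],
])

```text
time: 27.75
tool_pos: [0.6123, -0.0947, 0.0368]
tcp_rot: [-3.034, -0.81, 0.003]
wrist_force: [-0.1, -0.8, -0.1]
width: 0.999
grip_force: 0.0
```

```bash
python3 pic.py d1
```

```text
[ 0.6123 -0.0947  0.0368] 0.999
top offset 261 134 scale 4
side offset 280 179 scale 4
```

View pics/d1.png

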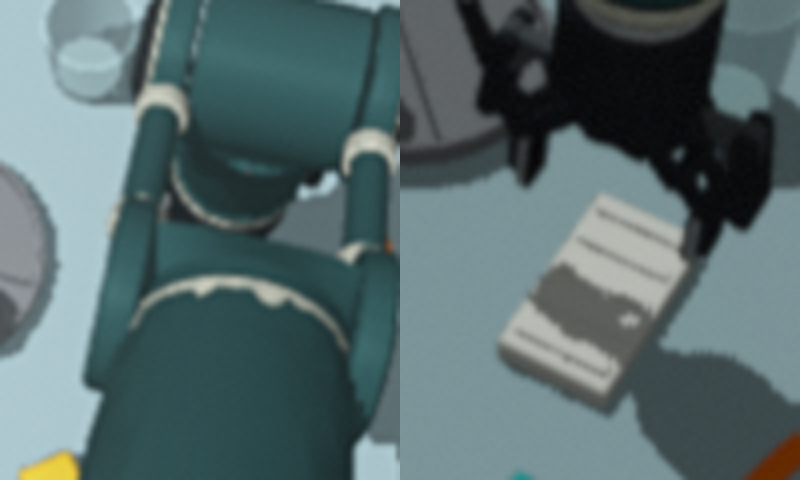

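Request:
servo_tool([
  [0.005, -0.01, -0.2, 0, 0, 0, 0],
  [0.005, -0.01, -0.35, 0, 0, 0, 0],
  [0.005, -0.01, -0.42, 0, 0, 0, 0],
  [0.005, -0.01, -0.44, 0, 0, 0, 0],
  [0.005, -0.01, -0.44, 0, 0, 0, 0],
  [0.005, -0.01, -0.44, 0, 0, 0, 0],
], newtons=50)

```text
time: 28.45
tool_pos: [0.6154, -0.0986, -0.0269]
tcp_rot: [3.035, 0.806, 0.004]
wrist_force: [0.0, -0.5, -0.2]
width: 1.0
grip_force: 0.0
```

Request:
servo_tool([
  [0, 0, 0, 0, 0, 0, 0.15],
  [0, 0, 0, 0, 0, 0, 0.3],
  [0, 0, 0, 0, 0, 0, 0.5],
  [0, 0, 0, 0, 0, 0, 0.5],
  [0, 0, 0, 0, 0, 0, 0.5],
])

```text
time: 28.95
tool_pos: [0.6152, -0.0987, -0.027]
tcp_rot: [3.035, 0.806, 0.003]
wrist_force: [-1.3, 0.6, 6.1]
width: 0.737
grip_force: 56.4
```

Request:
servo_tool([
  [0, 0, 0, 0, 0, 0, 0.1],
  [0, 0, 0, 0, 0, 0, 0.1],
  [0, 0, -0.02, 0, 0, 0, 0.1],
  [0, 0, -0.02, 0, 0, 0, 0.1],
  [0, 0, -0.02, 0, 0, 0, 0.3],
  [0, 0, -0.02, 0, 0, 0, 0.5],
  [0, 0, -0.02, 0, 0, 0, 0.5],
  [0, 0, -0.02, 0, 0, 0, 0.5],
], newtons=70)

```text
time: 29.75
tool_pos: [0.6142, -0.0985, -0.0314]
tcp_rot: [3.036, 0.807, 0.001]
wrist_force: [0.8, -0.4, 1.5]
width: 0.73
grip_force: 79.2
```

Request:
servo_tool([
  [0, 0, 0.01, 0, 0, 0, 0.5],
  [0, 0, 0.02, 0, 0, 0, 0.5],
  [0, 0, 0.03, 0, 0, 0, 0.5],
  [0, 0, 0.03, 0, 0, 0, 0.5],
  [0, 0, 0.03, 0, 0, 0, 0.5],
])

```text
time: 30.25
tool_pos: [0.6138, -0.0984, -0.0271]
tcp_rot: [-3.036, -0.807, 0.0]
wrist_force: [0.0, 0.6, -2.1]
width: 0.728
grip_force: 78.9
```

The dish is held and lifted clear. I'll carry it to the green mat slowly.

Request:
servo_tool([
  [0, 0, 0.05, 0, 0, 0, 0.5],
  [0, 0, 0.15, 0, 0, 0, 0.5],
  [0, 0, 0.3, 0, 0, 0, 0.5],
  [0, 0, 0.45, 0, 0, 0, 0.5],
  [-0.1, -0.12, 0.5, 0, 0, 0, 0.5],
  [-0.25, -0.35, 0.5, 0, 0, 0, 0.5],
  [-0.4, -0.55, 0.5, 0, 0, -0.01, 0.5],
  [-0.55, -0.75, 0.5, 0, 0, -0.013, 0.5],
  [-0.6, -0.8, 0.5, 0, 0, -0.013, 0.5],
  [-0.6, -0.8, 0.5, 0, 0, -0.013, 0.5],
])

```text
time: 31.25
tool_pos: [0.5235, -0.2197, 0.0492]
tcp_rot: [3.052, 0.74, 0.002]
wrist_force: [0.8, 0.7, -2.4]
width: 0.727
grip_force: 78.9
```

Request:
servo_tool([
  [-0.1, -0.12, 0, 0, 0, 0, 0.5],
  [-0.25, -0.3, 0, 0, 0, 0, 0.5],
  [-0.4, -0.5, 0, 0, 0, 0, 0.5],
  [-0.5, -0.65, 0, 0, 0, 0, 0.5],
  [-0.515, -0.675, 0, 0, 0, 0, 0.5],
  [-0.515, -0.675, 0, 0, 0, 0, 0.5],
  [-0.515, -0.675, 0, 0, 0, 0, 0.5],
])

```text
time: 31.95
tool_pos: [0.4479, -0.3188, 0.0483]
tcp_rot: [-3.052, -0.746, -0.001]
wrist_force: [-0.1, -0.4, -2.1]
width: 0.728
grip_force: 78.9
```

Request:
servo_tool([
  [-0.007, -0.005, -0.1, 0, 0, 0, 0.5],
  [-0.007, -0.005, -0.22, 0, 0, 0, 0.5],
  [-0.007, -0.005, -0.33, 0, 0, 0, 0.5],
  [-0.007, -0.005, -0.4, 0, 0, 0, 0.5],
  [-0.007, -0.005, -0.44, 0, 0, 0, 0.5],
  [-0.007, -0.005, -0.46, 0, 0, 0, 0.5],
  [-0.007, -0.005, -0.465, 0, 0, 0, 0.5],
  [-0.007, -0.005, -0.465, 0, 0, 0, 0.5],
])

```text
time: 32.75
tool_pos: [0.4461, -0.3208, -0.0213]
tcp_rot: [3.051, 0.744, 0.001]
wrist_force: [0.4, -0.0, -2.2]
width: 0.728
grip_force: 79.0
```

Request:
servo_tool([
  [0, 0, -0.005, 0, 0, 0, 0.5],
  [0, 0, -0.01, 0, 0, 0, 0.5],
  [0, 0, -0.015, 0, 0, 0, 0.5],
  [0, 0, -0.02, 0, 0, 0, 0.5],
  [0, 0, -0.02, 0, 0, 0, 0.5],
])

```text
time: 33.25
tool_pos: [0.4455, -0.3204, -0.0248]
tcp_rot: [-3.052, -0.744, 0.0]
wrist_force: [-0.9, 0.9, -1.7]
width: 0.729
grip_force: 79.0
```

Request:
servo_tool([
  [0, 0, -0.004, 0, 0, 0, 0.5],
  [0, 0, -0.008, 0, 0, 0, 0.5],
  [0, 0, -0.012, 0, 0, 0, 0.5],
  [0, 0, -0.012, 0, 0, 0, 0.5],
])

```text
time: 33.65
tool_pos: [0.4455, -0.3204, -0.0267]
tcp_rot: [-3.052, -0.744, 0.0]
wrist_force: [0.7, -0.5, -2.2]
width: 0.73
grip_force: 79.0
```

Request:
servo_tool([
  [0, 0, -0.004, 0, 0, 0, 0.5],
  [0, 0, -0.008, 0, 0, 0, 0.5],
  [0, 0, -0.008, 0, 0, 0, 0.5],
])

```text
time: 33.95
tool_pos: [0.4457, -0.3204, -0.0275]
tcp_rot: [-3.052, -0.744, 0.0]
wrist_force: [-1.6, 1.1, 1.4]
width: 0.733
grip_force: 79.3
```

Request:
servo_tool([
  [0, 0, -0.002, 0, 0, 0, 0.24],
  [0, 0, -0.002, 0, 0, 0, 0.2],
  [0, 0, -0.002, 0, 0, 0, 0.1],
  [0, 0, -0.002, 0, 0, 0, 0],
  [0, 0, -0.002, 0, 0, 0, 0],
  [0, 0, 0.1, 0, 0, 0, 0],
  [0, 0, 0.3, 0, 0, 0, 0],
  [0, 0, 0.6, 0, 0, 0, 0],
  [0, 0, 0.8, 0, 0, 0, 0],
  [0, 0, 0.8, 0, 0, 0, 0],
])

```text
time: 34.95
tool_pos: [0.4496, -0.3236, 0.0994]
tcp_rot: [3.043, 0.742, 0.012]
wrist_force: [1.3, -0.5, 0.1]
width: 1.003
grip_force: 0.0
```

```bash
python3 sf.py dish .004 .4465 -.3195 side,top; python3 sf.py tin .004 .48 .291 side,top; python3 - <<'E'
from h import *
p=(.429,0.0); 
for n in ("top","side"):
    im=bot.read_camera(n); hsv=cv2.cvtColor(im,cv2.COLOR_RGB2HSV); c=proj(n,[(*p,.012)])[0]
    m=cv2.inRange(hsv,(18,110,40),(35,255,255))>0
    yy,xx=np.mgrid[:420,:560]; m&=np.hypot(xx-c[0],yy-c[1])<40; print(n,m.sum())
    if m.sum()>100: print(fit("soap",{n:m},0,(*p,[.3,.6])))
E
```

```text
side d4.9 s0.92 px2551
top d3.2 s0.68 px618
dish ['side', 'top'] [ 0.4462 -0.3206  0.4931] 0.232
dish ['side'] [ 0.4457 -0.3215  0.4988] 0.065
dish ['top'] [ 0.4458 -0.3194  0.463 ] 0.39
none side
top d0.9 s0.92 px683
tin ['top'] [0.4785 0.2913 0.5069] 0.042
top 365
(array([ 0.42556902, -0.00054772,  0.47017061]), np.float64(0.12055455093429779))
side 695
(array([ 0.42888953, -0.00159422,  0.52996225]), np.float64(0.17796861119336693))
```

Dish and tin are both within tolerance. Now I fetch the soap from (0.4285, 0).

Request:
servo_tool([
  [0, 0.3, 0, 0, 0, 0, 0.1],
  [-0.03, 0.6, 0, 0, 0, 0, 0.2],
  [-0.06, 0.95, 0, 0, 0, -0.003, 0.2],
  [-0.06, 0.95, 0, 0, 0, -0.003, 0.2],
  [-0.06, 0.95, 0, 0, 0, -0.003, 0.2],
], newtons=40)

```text
time: 35.95
tool_pos: [0.4365, -0.1768, 0.0919]
tcp_rot: [3.055, 0.734, -0.001]
wrist_force: [0.2, -0.3, -0.1]
width: 0.805
grip_force: 0.0
```

Request:
servo_tool([
  [-0.02, 0.3, 0, 0, 0, 0, 0.2],
  [-0.04, 0.6, 0, 0, 0, 0, 0.2],
  [-0.055, 0.95, 0, 0, 0, 0, 0.2],
  [-0.055, 0.95, 0, 0, 0, 0, 0.2],
  [-0.055, 0.95, 0, 0, 0, 0, 0.2],
])

```text
time: 36.45
tool_pos: [0.4291, -0.0355, 0.0924]
tcp_rot: [3.054, 0.733, 0.001]
wrist_force: [0.2, -1.3, 0.2]
width: 0.8
grip_force: 0.0
```

Request:
servo_tool([
  [0, 0.22, 0, 0, 0, 0, 0.2],
  [0, 0.23, 0, 0, 0, 0, 0.2],
  [0, 0.23, 0, 0, 0, 0, 0.2],
  [0, 0.23, 0, 0, 0, 0, 0.2],
])

```text
time: 36.85
tool_pos: [0.4289, -0.0026, 0.0923]
tcp_rot: [3.056, 0.727, -0.0]
wrist_force: [-0.3, -1.2, -0.3]
width: 0.801
grip_force: 0.0
```

Request:
servo_tool([
  [0, 0.01, -0.3, 0, 0, 0, 0.2],
  [0, 0.01, -0.55, 0, 0, 0, 0.2],
  [0, 0.01, -0.7, 0, 0, 0, 0.2],
  [0, 0.01, -0.77, 0, 0, 0, 0.2],
  [0, 0.01, -0.775, 0, 0, 0, 0.2],
  [0, 0.01, -0.775, 0, 0, 0, 0.5],
  [0, 0.01, -0.775, 0, 0, 0, 0.7],
  [0, 0.01, -0.775, 0, 0, 0, 0.7],
  [0, 0.01, -0.775, 0, 0, 0, 0.7],
  [0, 0.01, -0.775, 0, 0, 0, 0.7],
])

```text
time: 37.85
tool_pos: [0.4305, 0.0003, -0.0223]
tcp_rot: [3.054, 0.73, 0.006]
wrist_force: [0.1, -1.1, 7.5]
width: 0.485
grip_force: 41.4
```

Request:
servo_tool([
  [0, 0, 0.06, 0, 0, 0, 0.7],
  [0, 0, 0.2, 0, 0, 0, 0.7],
  [0, 0, 0.4, 0, 0, 0, 0.7],
  [0, -0.2, 0.6, 0, 0, 0, 0.7],
  [0.02, -0.45, 0.6, 0, 0, 0, 0.7],
  [0.05, -0.7, 0.6, 0, 0, 0, 0.7],
  [0.06, -0.9, 0.6, 0, 0, 0, 0.7],
  [0.06, -0.9, 0.6, 0, 0, 0, 0.7],
  [0.06, -0.9, 0.6, 0, 0, 0, 0.7],
])

```text
time: 38.75
tool_pos: [0.4369, -0.1345, 0.0662]
tcp_rot: [-3.056, -0.727, 0.0]
wrist_force: [-0.5, -0.3, -1.1]
width: 0.483
grip_force: 40.6
```

Request:
servo_tool([
  [0.01, -0.3, 0, 0, 0, 0, 0.7],
  [0.03, -0.6, 0, 0, 0, 0, 0.7],
  [0.05, -0.9, 0, 0, 0, 0.003, 0.7],
  [0.05, -0.95, 0, 0, 0, 0.003, 0.7],
  [0.05, -0.95, 0, 0, 0, 0.003, 0.7],
  [0.05, -0.95, 0, 0, 0, 0.003, 0.7],
])

```text
time: 39.35
tool_pos: [0.4443, -0.2749, 0.0654]
tcp_rot: [-3.05, -0.745, 0.002]
wrist_force: [0.4, 0.3, 0.3]
width: 0.481
grip_force: 40.8
```

Request:
servo_tool([
  [0.013, -0.2, 0, 0, 0, 0, 0.7],
  [0.013, -0.305, 0, 0, 0, 0, 0.7],
  [0.013, -0.305, -0.1, 0, 0, 0, 0.7],
  [0.013, -0.305, -0.25, 0, 0, 0, 0.7],
  [0.013, -0.305, -0.35, 0, 0, 0, 0.7],
  [0.013, -0.305, -0.39, 0, 0, 0, 0.7],
  [0.013, -0.305, -0.39, 0, 0, 0, 0.7],
  [0.013, -0.305, -0.39, 0, 0, 0, 0.7],
])

```text
time: 40.15
tool_pos: [0.4471, -0.3225, 0.0076]
tcp_rot: [3.052, 0.745, 0.0]
wrist_force: [-0.4, -0.1, 0.3]
width: 0.483
grip_force: 40.9
```

Request:
servo_tool([
  [0, 0, -0.01, 0, 0, 0, 0.7],
  [0, 0, -0.02, 0, 0, 0, 0.7],
  [0, 0, -0.03, 0, 0, 0, 0.7],
  [0, 0, -0.03, 0, 0, 0, 0.7],
])

```text
time: 40.55
tool_pos: [0.4468, -0.3227, 0.003]
tcp_rot: [3.052, 0.744, 0.0]
wrist_force: [0.2, 1.1, -1.2]
width: 0.487
grip_force: 40.9
```

Request:
servo_tool([
  [0, 0, -0.005, 0, 0, 0, 0.7],
  [0, 0, -0.01, 0, 0, 0, 0.7],
  [0, 0, -0.015, 0, 0, 0, 0.7],
  [0, 0, -0.015, 0, 0, 0, 0.7],
])

```text
time: 40.95
tool_pos: [0.4469, -0.3228, 0.0017]
tcp_rot: [-3.052, -0.744, 0.0]
wrist_force: [-2.8, 1.2, 6.3]
width: 0.48
grip_force: 41.6
```

Contact at 6 N, so I release, retreat up and look.

Request:
servo_tool([
  [0, 0, 0, 0, 0, 0, 0.45],
  [0, 0, 0, 0, 0, 0, 0.3],
  [0, 0, 0.01, 0, 0, 0, 0.2],
  [0, 0, 0.03, 0, 0, 0, 0.2],
  [0, 0, 0.2, 0, 0, 0, 0.2],
  [0, 0, 0.5, 0, 0, 0, 0.2],
  [0, 0, 0.8, 0, 0, 0, 0.2],
  [0, 0, 1, 0, 0, 0, 0.2],
  [0, 0, 1, 0, 0, 0, 0.2],
])

```text
time: 41.85
tool_pos: [0.4504, -0.3254, 0.1573]
tcp_rot: [3.043, 0.742, 0.011]
wrist_force: [0.4, -1.0, -0.1]
width: 0.798
grip_force: 0.0
```

Request:
servo_tool([
  [-0.3, -0.5, 0.1, 0, 0, 0, 0.2],
  [-0.4, -1, 0.2, 0, 0, 0, 0.2],
  [-0.5, -1, 0.2, 0, 0, 0, 0.2],
  [-0.5, -1, 0.2, 0, 0, 0, 0.2],
  [-0.5, -1, 0.2, 0, 0, 0, 0.2],
  [-0.5, -1, 0.2, 0, 0, 0, 0.2],
])

```text
time: 42.45
tool_pos: [0.3713, -0.4721, 0.1795]
tcp_rot: [-3.051, -0.742, 0.0]
wrist_force: [0.3, 0.9, -0.1]
width: 0.801
grip_force: 0.0
```

```bash
python3 sf.py dish .004 .4465 -.3195 side,top soap; python3 sf.py soap .024 .4465 -.3195 side,top; python3 - <<'E'
from h import *
a=bot.read_camera("side"); b=bot.read_camera("top")
cv2.imwrite("pics/e1.png",np.hstack([cv2.resize(b[100:400,140:440,::-1],(400,400)),cv2.resize(a[100:420,150:470,::-1],(400,400))]))
E
```

```text
side d23.9 s0.52 px284
top d5.2 s0.81 px461
dish ['side', 'top'] [ 0.4458 -0.3198  0.481 ] 0.536
dish ['side'] [ 0.407  -0.3453  1.2729] 0.854
dish ['top'] [ 0.4474 -0.3201  0.4837] 0.174
side d12.1 s0.85 px307
top d2.3 s0.75 px411
soap ['side', 'top'] [ 0.4416 -0.3231  0.4372] 0.458
soap ['side'] [ 0.4441 -0.3125  0.7854] 0.749
soap ['top'] [ 0.4425 -0.323   0.4384] 0.15
```

View pics/e1.png

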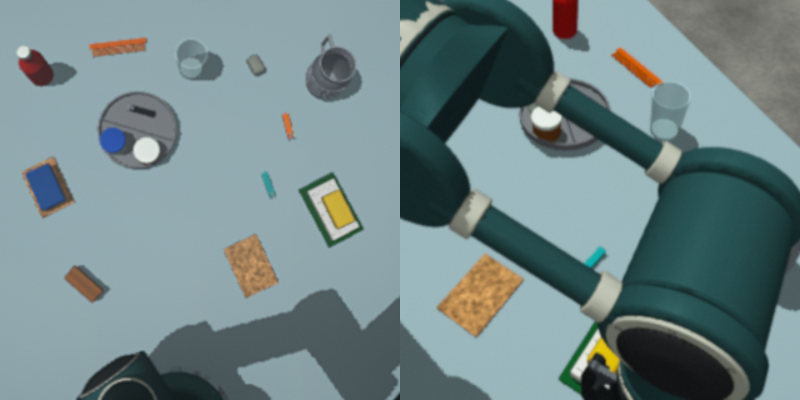

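The clipper is in the caddy, the tin on the left cork mat and the dish on the green mat. The soap on the dish at about (340,208) in the left half looks a little off-centre, so I'll measure it by colour and view one zoomed crop.

```bash
python3 - <<'E'
from h import *
b=bot.read_camera("top"); hsv=cv2.cvtColor(b,cv2.COLOR_RGB2HSV); c=proj("top",[(.4465,-.3205,.04)])[0]
yy,xx=np.mgrid[:420,:560]; near=np.hypot(xx-c[0],yy-c[1])<50
s=(cv2.inRange(hsv,(18,110,40),(35,255,255))>0)&near
g=(cv2.inRange(hsv,(50,100,20),(80,255,255))>0)&near
w=(cv2.inRange(hsv,(0,0,90),(180,70,255))>0)&near&(sil("top","green_mat",(.4465,-.3195,.48),0)[::2,::2])
print(s.sum(),w.sum())
print("soap",fit("soap",{"top":s},.024,(.4465,-.3205,[.3,.6])))
print("dish",fit("dish",{"top":w},.004,(.4465,-.3205,[.3,.6]),{"top":[s]}))
print("mat",fit("green_mat",{"top":g|w|s},0,(.4465,-.3205,[.3,.6])))
u,v=c.astype(int); cr=b[v-40:v+40,u-40:u+40,::-1].copy(); cr=cv2.resize(cr,None,fx=7,fy=7,interpolation=cv2.INTER_CUBIC)
for nm,p,z,col in(("soap",(.446,-.3205,.48),.024,(255,0,255)),("dish",(.446,-.3205,.48),.004,(0,0,255))):
    h=cv2.convexHull(proj("top",box(nm,*p,z)).astype(np.float32))[:,0]
    cv2.polylines(cr,[np.round((h-[u-40,v-40]+.5)*7).astype(int)],True,col,1)
cv2.imwrite("pics/e2.png",cr)
E
```

```text
401 700
soap (array([ 0.4451439 , -0.32464159,  0.37719907]), np.float64(0.16545265348595217))
dish (array([ 0.44647023, -0.31982699,  0.47572941]), np.float64(0.21469356680624285))
mat (array([ 0.44591431, -0.3206887 ,  0.47252917]), np.float64(0.11433639735526524))
```

View pics/e2.png

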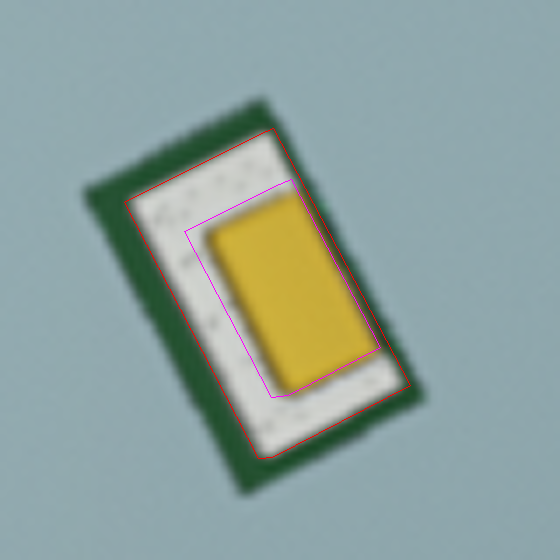

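In the zoomed crop the dish matches the mat-centred outline. The soap lies about 5 mm off centre and under 0.1 rad off the dish's axis, both well within tolerance. Handing in.

```bash
python3 -c "
from workcell import bot; print(bot.finish_job())"
```

```text
the job is handed in; nothing more can be done
None
```

I handed the job in at about 43 s with all four things in their places; hand-in returned no verdict, but by my camera measurements every placement is inside its limits (worst is the soap, about 5 mm off centre), and I saw no sign that the glass, jug or bottle had moved.

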